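# Unlatch the humidifier cartridge of the paint tinting machine

### The arm

A 6-joint arm with a two-finger parallel gripper is mounted at the origin on the work surface. World frame = base frame: x ahead of the robot, y to its left, z up, the work surface at z = 0. Lengths are in m, angles in rad, forces in N, time in s.
With the tool pointing down it reaches from about 0.3 to 0.95 m from the base axis. Payload 3.1 kg.
Tool frame: the origin (TCP) lies between the finger pads; the fingertips stand 19 mm ahead of it and the grasp point (between the pads) is the TCP (arm.tips_ahead is the distance from the TCP to the fingertips, in m); x points along the fingers, y is the direction in which the jaws open and shut, and the axes are right-handed (so a half turn about x gives the same grasp; the last joint's range is limited). The gripper opens to 85 mm and grips with 20 to 120 N. Pads are 22 mm wide; open, the fingers measure 114 mm over their backs; the gripper's body (76 mm by 85 mm) begins 54 mm behind the grasp point. The pads swing forward as they close: fully open they stand 13 mm farther back than shut.
Start: joints at [-1.31, 0.308, 1.634, -0, 1.2, -0.07], TCP at [0.203, -0.591, 0.25] pointing down, gripper open.
Joint ranges: [-3.06, 3.06], [-0.79, 1.96], [0.05, 2.63], [-1.19, 4.34], [0.05, 2.64], [-2.94, 2.94]. Speed limits (rad/s): [2.79, 2.79, 3.14, 3.14, 3.14, 3.14].

### API

Orientations are given as a unit quaternion [x, y, z, w].
In Python, from bench import arm gives the robot as it stands.
- The arm moves only by the tool jog_arm, never from a script. Its argument "motion" is one flat list of numbers, 6 for each row, row after row: the shift along the tool's x, y, z in cm, then the turn, a rotation vector about the tool's x, y, z in degrees. A call has exactly 8 rows; each row shifts and turns the commanded pose from where the row before left it, along the tool's axes as they then stand; what a row does not reach is not made up. A row lasts 1/10 s, in which the tool goes at most 50 mm and 8.59 degrees, less where a joint would pass 70% of its speed; a pose out of reach is approached as far as the arm can. A call is refused whole if a number of a shift passes 5 or a number of a turn 8.59, either way. A call with a gripper value outside its range is refused whole. "gripper" is the finger opening in cm, from 0 to 8.54, set as the call begins (left out, the last holds). The fingers move at their own pace and stop on an object; "grip_force" is the grip in N (left out, the last holds). Time passes only in rows, so rows that do not move let the fingers close, or fill a call up. It gives the time, the measured TCP pose, the force and the opening at its end, in the units of the state.
- arm.sense(): the state, without advancing time (a new reading comes with each control period).
- arm.snapshot(name): name is "side" or "top" or "wrist"; returns a dict with "color" (480x640x3 uint8, red, green, blue), "z_map" (480x640 float32, m along the optical axis (not along the pixel's ray), 0 where there is no reading), "K" (3x3 intrinsics, pixels), "R" (3x3) and "t" (3): a world point X has camera coordinates R X + t. Camera axes: x right, y down, z forward; pixel columns grow to the right and rows downward; lengths in m; the calibration is good to about 2 mm. A picture is of the moment at which its call begins.
- arm.sign_off(): hands the job in, once; it reports no verdict.
Trained networks look in a picture, given as the dict that the camera call returned (one of the last four; its "shot" number tells which), for a name from the list of things; names that differ only in an ending like _2 or _b are one class to them, and where a whole thing is asked for, a point or a joint stands for the part that bears it (a point fixed in the world has none). Each returns a list of dicts, best first, with "score" (0 to 1); they miss things now and then, are a little off and sometimes report something else, mostly with a low value. They report only what shows in the picture. A call takes as long as a camera call. They do not tell look-alikes from the thing itself.
- arm.look_for(picture, label): "location" ([x, y, z] in m, in world coordinates, good to about 4 mm: the middle of the surface that is visible of it).
The state is a dict: "t": time; "joints": joint angles; "qvel": joint speeds; "joint_efforts": joint torques, N m; "eef_pos": TCP position; "tcp_rot": TCP orientation; "wrist_force": force on the tool from outside, world axes, zero at the start; "wrist_torque": the same for the moment, N m; "width": finger opening in m.
Only numpy, scipy, OpenCV 4.12 (cv2) and the standard library are available. Lean on these libraries where they do the work, as an engineer would, in place of code of your own. Each camera call takes 0.05 s, during which the arm holds its last target. There are 200 camera calls.

### The job

Take the humidifier cartridge out of its housing on the tinting machine's deck: grip the upright fin, press the sprung tab inward until you feel it meet its stop, and keep it pressed while you lift the cartridge straight out. The tab is brittle, so neither press it hard on its stop nor pull while it is still hooked. Then set the cartridge down gently, upright and flat inside the steel tray, and let go, without disturbing the other things.

Things in the scene. Friction and masses are not known exactly. Their poses are not given: they have to be found in the camera images.
- housing: Fixed grey plastic housing, 152 mm long (x -84 to +68), 96 mm wide (y), walls 55 mm high, floor 15 mm thick. Origin: on its underside, on the mid plane. Its +x is 'inward', the way the tab is pressed. The cartridge's pocket spans x -22.5 to +56.5, y +-36.5 mm: 2.5 mm clearance all round. The cartridge must not be jammed in it with more than 40 N in all.
- cartridge: Loose white plastic block 74 x 68 x 45 mm (x, y, z), 0.22 to 0.34 kg with tab. Origin: centre of its underside; seated, that is 15 mm above the deck and 17 mm to +x of the housing's origin, axes as the housing's. Carries the tab. Pressing the tab also shifts the cartridge up to 2.5 mm to the pocket's rear wall, at the latest once its weight is off the floor. Lifting 50 mm clears the housing.
- grip (a point): Grip point on the tab's upright fin, 12 mm below the fin's top. Fin 12 mm thick along the cartridge's x (fingers close along x), 30 mm wide (y), 34 mm tall: this point is 22 mm above the bar below it, 75 mm above the cartridge's underside, 9 mm to -x of its origin at rest; axes as the cartridge's.
- tray: Fixed open steel tray, 200 x 190 mm outside (x, y), rim 12 mm high, walls and floor 4 mm. Origin: centre of its underside.
- tub: Closed white paint tub, 90 mm diameter, 110 mm high, bystander. Origin: centre of its underside.
- mouse: Black computer mouse, 100 x 60 x 32 mm, bystander. Origin: centre of its underside.
- cup: Grey plastic cup holding brushes and pens, 76 mm across, 160 mm high with them, bystander. Origin: centre of its underside.
- channel (a point): Mouth of the narrow channel at the housing's -x end, 55 mm up, where the tab's leg hangs. Black set piece in it: a lip over the barb (underside 33, top 39 mm up) and a stop post behind the leg. Its setting differs each time, unmeasured: the barb clears the lip after 3 to 15 mm of tab travel, the leg meets the stop 3 mm later (6 to 18 mm): feel for the stop and lift with the tab resting lightly on it.
- barb (a point): Tip of the tab's barb, top edge: 16 mm above the cartridge's underside, 85 mm to -x of its origin at rest. The barb is 18 mm long, 6 mm high, pointing to -x at the foot of a leg hanging from the tab's bar (46 to 53 mm above the cartridge's underside). Seated it has 2 mm of upward play below the lip; keep the tab pressed for the first 18 mm of lift.
- tab: The cartridge's black sliding tab: bar, fin, leg and barb. Origin and axes: as the cartridge's at rest. It slides to the cartridge's +x up to 22 mm, sprung back with 2 N plus 0.25 N per mm. Brittle: more than 10 N of barb or leg against lip or stop breaks it. The stop feels stiff: some 2 N per mm or more at the hand.
There are look-alikes about, which are no part of the job. Leave any red or yellow look-alike of the housing alone. What is shaped like the cartridge but purple is not meant.

How it is judged:
By the outcome, as a careful person would: the job done as asked, in the order asked, and still so for the second after the job is handed in, with the robot touching nothing.
It also fails if it takes over 64 s, if anything falls off the work surface, if the arm or the gripper's body presses on something with over 40 N, if the wrist force passes 120 N, or if a joint passes its speed limit or range.

## Working session

There is one attempt and no reset: what is moved stays moved. The work goes in short steps, Python scripts to look and compute and a tool call to move; the robot and the scene stay as the last step left them, time stands still between calls to the robot, and variables do not carry over. Pictures are saved under pics/ and viewed, about 8 in all and at most 12, crops included, and the job is handed in when it is done.

Besides the shell and the picture viewer there is one more tool, called after "Emit:" as name(argument=value, ...) on one line, values as JSON. jog_arm: Moves the arm, as the interface text tells. Its arguments: {"type":"object","properties":{"motion":{"type":"array"},"gripper":{"type":"number"},"grip_force":{"type":"number"}},"required":["motion"]}

```bash
mkdir -p pics; ls; cat > h.py <<'E'
import numpy as np, cv2
from bench import arm
def cloud(p):
    z=p["z_map"]; v,u=np.mgrid[:480,:640]; K=p["K"]
    c=np.stack([(u-K[0,2])/K[0,0]*z,(v-K[1,2])/K[1,1]*z,z],-1)
    w=(c-p["t"])@p["R"]; w[z==0]=np.nan
    return w
def px(p,X):
    c=p["R"]@np.array(X)+p["t"]; q=p["K"]@c; return (q[:2]/q[2]).round(0)
def save(n,im): cv2.imwrite("pics/"+n+".png",im[...,::-1])
E
python3 - <<'E'
from h import *
for n in ["top","side"]:
    p=arm.snapshot(n); save(n,p["color"]); np.savez(n,**{k:p[k] for k in["color","z_map","K","R","t"]})
    for l in ["housing","cartridge","grip","tray","tub","mouse","cup","channel","tab"]:
        print(n,l,[(np.round(d["location"],3).tolist(),round(d["score"],2),px(p,d["location"]).tolist()) for d in arm.look_for(p,l)[:4]])
print(arm.sense())
E
```

```text
pics
top housing [([0.328, -0.22, 0.042], 0.9, [406.0, 334.0]), ([0.563, -0.014, 0.038], 0.7, [325.0, 243.0]), ([0.523, -0.197, 0.052], 0.65, [396.0, 257.0])]
top cartridge [([0.416, -0.403, 0.043], 0.82, [477.0, 299.0]), ([0.565, -0.202, 0.062], 0.8, [398.0, 241.0])]
top grip [([0.438, -0.424, 0.05], 0.93, [485.0, 291.0]), ([0.542, -0.205, 0.068], 0.71, [399.0, 249.0])]
top tray [([0.536, 0.215, 0.001], 0.76, [241.0, 255.0])]
top tub [([0.588, -0.433, 0.109], 0.74, [493.0, 228.0]), ([0.562, -0.202, 0.06], 0.18, [398.0, 242.0])]
top mouse [([0.763, -0.001, 0.026], 0.78, [320.0, 171.0])]
top cup [([0.526, 0.437, 0.081], 0.62, [149.0, 254.0])]
top channel [([0.518, -0.2, 0.054], 0.82, [397.0, 259.0]), ([0.327, -0.213, 0.045], 0.8, [404.0, 334.0]), ([0.559, -0.017, 0.042], 0.65, [326.0, 244.0]), ([0.539, -0.204, 0.068], 0.27, [399.0, 250.0])]
top tab [([0.432, -0.43, 0.049], 0.89, [488.0, 293.0]), ([0.542, -0.206, 0.069], 0.6, [400.0, 249.0])]
side housing [([0.33, -0.208, 0.041], 0.88, [442.0, 244.0]), ([0.562, -0.02, 0.042], 0.78, [332.0, 257.0]), ([0.53, -0.164, 0.048], 0.62, [368.0,
[... 704 characters left out ...]
367.0, 211.0])]
{'t': 1.0, 'joints': array([-1.30966919e+00,  3.08099467e-01,  1.63381768e+00,  3.01556689e-05,
        1.19971032e+00, -6.97143564e-02]), 'qvel': array([ 7.06353840e-04, -5.02676906e-05,  1.00130775e-04,  1.67292780e-04,
        4.47821301e-04, -1.05112506e-03]), 'joint_efforts': array([-1.01698908e-03, -4.15301406e+01, -2.77092308e+01, -2.43869235e-04,
        7.40520736e-04,  5.08501614e-06]), 'eef_pos': array([ 0.20299649, -0.59110916,  0.25026391]), 'tcp_rot': array([ 0.69746353,  0.11644679, -0.6974461 ,  0.11642039]), 'wrist_force': array([0.02857566, 0.71402325, 0.57134489]), 'wrist_torque': array([-0.01974538, -0.036452  ,  0.00749656]), 'width': 0.08549036337215894}
```

```bash
python3 - <<'E'
import cv2
a=cv2.imread("pics/top.png"); 
cv2.imwrite("pics/crop1.png",cv2.resize(a[200:320,350:510],None,fx=5,fy=5,interpolation=cv2.INTER_CUBIC))
E
```

```text
(no output)
```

View pics/top.png

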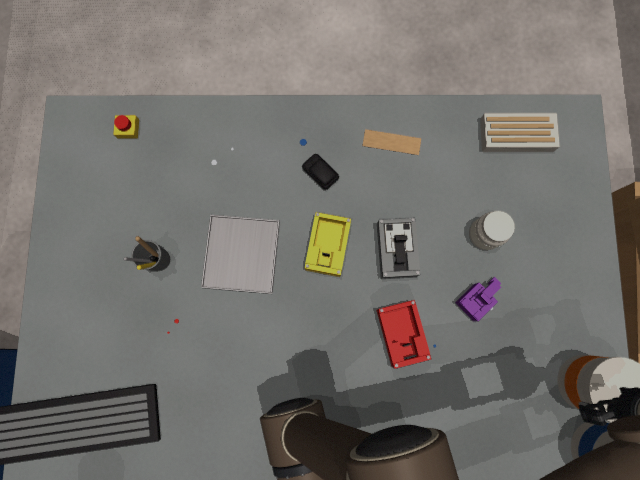

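View pics/crop1.png

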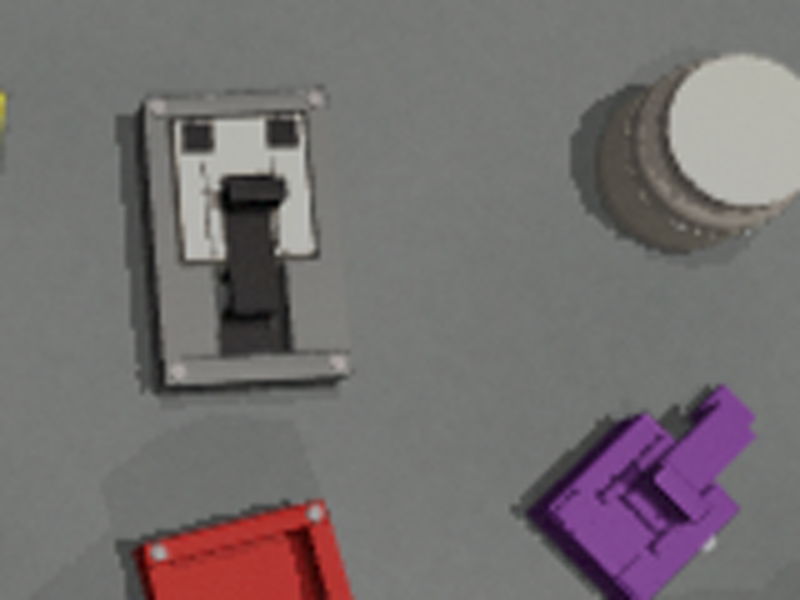

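The top picture shows these candidates: the grey housing with the white cartridge at (398,247), a purple look-alike cartridge at (480,299), a red housing at (404,334) and a yellow one at (327,243). By the description I choose the grey one with the white block. The crop confirms it: the fin shows at about (401,238) and the channel is at the lower end, so inward is roughly world +x. The tray is at (241,254).

```bash
python3 - <<'E'
from h import *
for n in ["top","side"]:
    p=dict(np.load(n+".npz")); w=cloud(p)
    def rect(c,r,z0,z1):
        m=(np.hypot(w[...,0]-c[0],w[...,1]-c[1])<r)&(w[...,2]>z0)&(w[...,2]<z1)
        q=w[m]; R=cv2.minAreaRect((q[:,:2]*1000).astype(np.float32)); print(n,m.sum(),np.round(R[0],1),np.round(R[1],1),round(R[2],2),"zmed",np.median(q[:,2]).round(4),"mean",q.mean(0).round(4)); return q
    rect((.55,-.20),.11,.049,.059)
    rect((.55,-.20),.11,.02,.075)
    rect((.55,-.20),.06,.085,.12)
    rect((.535,.215),.15,.006,.02)
    rect((.535,.215),.08,-.005,.02)
E
```

```text
top 1180 [ 550.  -205.2] [152.6  96.7] 3.44 zmed 0.0553 mean [ 0.5429 -0.2055  0.0551]
top 2153 [ 550.1 -205. ] [153.3  96.9] 3.25 zmed 0.0563 mean [ 0.5466 -0.2033  0.0556]
top 70 [ 565.6 -203.8] [12.  29.8] 5.71 zmed 0.1017 mean [ 0.5649 -0.2033  0.1005]
top 1804 [528.1 211.5] [265.9 275.9] 73.08 zmed 0.0079 mean [0.5363 0.2155 0.0088]
top 2708 [535.1 215. ] [158.8 158.8] 15.9 zmed 0.0043 mean [0.5346 0.2148 0.0044]
side 835 [ 550.4 -202.3] [153.1 103.4] 2.78 zmed 0.0538 mean [ 0.5444 -0.1963  0.0537]
side 1731 [ 550.4 -202.9] [154.6 105.9] 3.82 zmed 0.0527 mean [ 0.5431 -0.1898  0.0502]
side 61 [ 565.7 -200.1] [14.2 34.2] 9.74 zmed 0.0986 mean [ 0.5648 -0.198   0.0974]
side 999 [538.8 222.3] [230.4 204.9] 84.01 zmed 0.0082 mean [0.5344 0.2227 0.0088]
side 2863 [535.5 214.7] [159.5 157.5] 53.46 zmed 0.0026 mean [0.534  0.2169 0.0026]
```

```bash
cat >> h.py <<'E'
from scipy.spatial.transform import Rotation as Ro
def st():
    s=arm.sense(); R=Ro.from_quat(s["tcp_rot"]); return s,s["eef_pos"],R
def plan(P,yaw,n,flip=False):
    """n rows to TCP P, tool down, tool y along yaw (deg); turn spread over rows"""
    s,p,R=st(); a=np.radians(yaw); 
    best=None
    for k in (0,np.pi):
        y=np.array([np.cos(a+k),np.sin(a+k),0]); x=np.array([0,0,-1.]); T=Ro.from_matrix(np.c_[x,y,np.cross(x,y)])
        rv=(R.inv()*T).as_rotvec()
        if best is None or np.linalg.norm(rv)<np.linalg.norm(best): best=rv
    print("t",s["t"],"pos",p.round(4),"turn deg",np.degrees(best).round(2),"yawdir",R.as_matrix()[:,1].round(3),"F",s["wrist_force"].round(2),"w",s["width"].round(4))
    d=(np.array(P)-p)/n; Rk=R
    for i in range(n):
        sh=Rk.inv().apply(d)*100; print(np.r_[sh.round(2),np.degrees(best/n).round(2)].tolist()); Rk=Rk*Ro.from_rotvec(best/n)
E
python3 - <<'E'
from h import *
plan((.540,-.206,.25),3.4,16)
p=arm.snapshot("top"); w=cloud(p)
# tray yaw from rim edges on colour-free height: fit walls
m=(np.abs(w[...,0]-.535)<.12)&(np.abs(w[...,1]-.215)<.115)&(w[...,2]>.007)&(w[...,2]<.02)
q=w[m][:,:2]*1000; R=cv2.minAreaRect(q.astype(np.float32)); print(R,m.sum())
E
```

```text
Traceback (most recent call last):
  File "h.py", line 22, in plan
    print("t",s["t"],"pos",p.round(4),"turn deg",np.degrees(best).round(2),"yawdir",R.as_matrix()[:,1].round(3),"F",s["wrist_force"].round(2),"w",s["width"].round(4))
                                                                                                                                                  ^^^^^^^^^^^^^^^^
AttributeError: 'float' object has no attribute 'round'
```

```bash
sed -i 's/s\["width"\].round(4)/round(s["width"],4)/' h.py
python3 - <<'E'
from h import *
plan((.540,-.206,.25),3.4,16)
p=arm.snapshot("top"); w=cloud(p)
m=(np.abs(w[...,0]-.535)<.12)&(np.abs(w[...,1]-.215)<.115)&(w[...,2]>.007)&(w[...,2]<.02)
q=w[m][:,:2]*1000; R=cv2.minAreaRect(q.astype(np.float32)); print(R,m.sum())
E
```

```text
t 1.0 pos [ 0.203  -0.5911  0.2503] turn deg [-74.44  -0.     0.  ] yawdir [ 0.325 -0.946 -0.   ] F [0.03 0.71 0.57] w 0.0855
[0.0, -1.59, -2.77, -4.65, -0.0, 0.0]
[0.0, -1.36, -2.89, -4.65, -0.0, 0.0]
[0.0, -1.12, -2.99, -4.65, -0.0, 0.0]
[0.0, -0.88, -3.08, -4.65, -0.0, 0.0]
[0.0, -0.62, -3.14, -4.65, -0.0, 0.0]
[0.0, -0.37, -3.18, -4.65, -0.0, 0.0]
[0.0, -0.11, -3.2, -4.65, -0.0, 0.0]
[0.0, 0.15, -3.19, -4.65, -0.0, 0.0]
[0.0, 0.41, -3.17, -4.65, -0.0, 0.0]
[0.0, 0.67, -3.13, -4.65, -0.0, 0.0]
[0.0, 0.92, -3.06, -4.65, -0.0, 0.0]
[0.0, 1.16, -2.98, -4.65, -0.0, 0.0]
[0.0, 1.4, -2.88, -4.65, -0.0, 0.0]
[0.0, 1.63, -2.75, -4.65, -0.0, 0.0]
[0.0, 1.85, -2.61, -4.65, -0.0, 0.0]
[0.0, 2.05, -2.45, -4.65, -0.0, 0.0]
((537.7450561523438, 214.8916778564453), (222.84548950195312, 229.97865295410156), 89.36904907226562) 1217
```

Emit:
jog_arm(motion=[0, -1.6, -2.8, -4.65, 0, 0, 0, -1.35, -2.9, -4.65, 0, 0, 0, -1.1, -3.0, -4.65, 0, 0, 0, -0.9, -3.1, -4.65, 0, 0, 0, -0.6, -3.15, -4.65, 0, 0, 0, -0.35, -3.2, -4.65, 0, 0, 0, -0.1, -3.2, -4.65, 0, 0, 0, 0.15, -3.2, -4.65, 0, 0])

```text
t: 1.85
eef_pos: [0.3735, -0.3975, 0.2505]
tcp_rot: [0.623, 0.334, -0.623, 0.334]
wrist_force: [1.1, 0.2, -0.2]
width: 0.0855
```

Emit:
jog_arm(motion=[0, 0.4, -3.15, -4.65, 0, 0, 0, 0.7, -3.1, -4.65, 0, 0, 0, 0.9, -3.05, -4.65, 0, 0, 0, 1.15, -3.0, -4.65, 0, 0, 0, 1.4, -2.9, -4.65, 0, 0, 0, 1.6, -2.75, -4.65, 0, 0, 0, 1.85, -2.6, -4.65, 0, 0, 0, 2.0, -2.4, -4.65, 0, 0])

```text
t: 2.65
eef_pos: [0.5411, -0.2056, 0.2504]
tcp_rot: [0.484, 0.515, -0.484, 0.515]
wrist_force: [0.1, -0.4, -0.4]
width: 0.0855
```

```bash
python3 - <<'E'
from h import *
p=arm.snapshot("wrist"); save("wrist1",p["color"]); np.savez("wrist1",**{k:p[k] for k in["color","z_map","K","R","t"]})
for l in ["grip","channel","cartridge"]:
    print(l,[(np.round(d["location"],4).tolist(),round(d["score"],2),px(p,d["location"]).tolist()) for d in arm.look_for(p,l)[:3]])
w=cloud(p)
def rect(c,r,z0,z1):
    m=(np.hypot(w[...,0]-c[0],w[...,1]-c[1])<r)&(w[...,2]>z0)&(w[...,2]<z1)
    q=w[m]
    if len(q)<5: print("few",len(q)); return
    R=cv2.minAreaRect((q[:,:2]*1000).astype(np.float32)); print(m.sum(),np.round(R[0],1),np.round(R[1],1),round(R[2],2),"zmed",np.median(q[:,2]).round(4),"mean",q.mean(0).round(4))
rect((.55,-.205),.11,.052,.058); rect((.566,-.204),.04,.096,.108); rect((.57,-.204),.05,.058,.064)
plan((.5655,-.204,.092),3.4,8)
E
```

```text
grip [([0.5514, -0.2059, 0.0701], 0.89, [336.0, 225.0]), ([0.4506, -0.4367, 0.0479], 0.86, [229.0, 420.0])]
channel [([0.5222, -0.1994, 0.0604], 0.95, [303.0, 213.0]), ([0.3305, -0.2164, 0.0494], 0.63, [93.0, 216.0]), ([0.5687, -0.0532, 0.0442], 0.56, [370.0, 36.0])]
cartridge [([0.4432, -0.4074, 0.0461], 0.84, [222.0, 396.0]), ([0.5711, -0.2018, 0.0628], 0.67, [359.0, 220.0]), ([0.7482, -0.0227, 0.0252], 0.33, [581.0, 17.0])]
7996 [ 552.3 -204.6] [152.8  96.5] 3.41 zmed 0.0569 mean [ 0.5417 -0.2028  0.0567]
628 [ 568.  -203.2] [12.2 29.6] 3.37 zmed 0.104 mean [ 0.5676 -0.2026  0.1037]
3825 [ 570.9 -202.7] [94.8 96.5] 10.89 zmed 0.0621 mean [ 0.5802 -0.1988  0.0619]
t 2.85 pos [ 0.5404 -0.2063  0.2502] turn deg [0.01 0.02 0.03] yawdir [ 0.998  0.06  -0.001] F [ 0.55 -0.5   0.11] w 0.0854
[1.98, 0.32, -0.01, 0.0, 0.0, 0.0]
[1.98, 0.32, -0.01, 0.0, 0.0, 0.0]
[1.98, 0.32, -0.01, 0.0, 0.0, 0.0]
[1.98, 0.32, -0.01, 0.0, 0.0, 0.0]
[1.98, 0.32, -0.01, 0.0, 0.0, 0.0]
[1.98, 0.32, -0.01, 0.0, 0.0, 0.0]
[1.98, 0.32, -0.01, 0.0, 0.0, 0.0]
[1.98, 0.32, -0.01, 0.0, 0.0, 0.0]
```

Emit:
jog_arm(motion=[2.6, 0.55, -0.02, 0, 0, 0, 2.6, 0.55, -0.02, 0, 0, 0, 2.6, 0.55, -0.02, 0, 0, 0, 2.6, 0.55, -0.02, 0, 0, 0, 2.6, 0.47, -0.02, 0, 0, 0, 1.8, 0, 0, 0, 0, 0, 1.0, 0, 0, 0, 0, 0, 0, 0, 0, 0, 0, 0])

```text
t: 3.65
eef_pos: [0.5649, -0.2045, 0.0906]
tcp_rot: [0.485, 0.515, -0.486, 0.513]
wrist_force: [-0.3, -0.1, -0.5]
width: 0.0852
```

Emit:
jog_arm(motion=[0, 0, 0, 0, 0, 0, 0, 0, 0, 0, 0, 0, 0, 0, 0, 0, 0, 0, 0, 0, 0, 0, 0, 0, 0, 0, 0, 0, 0, 0, 0, 0, 0, 0, 0, 0, 0, 0, 0, 0, 0, 0, 0, 0, 0, 0, 0, 0], gripper=3.0, grip_force=40)

```text
t: 4.45
eef_pos: [0.5668, -0.2041, 0.0922]
tcp_rot: [0.485, 0.514, -0.485, 0.514]
wrist_force: [0.0, -0.1, 0.5]
width: 0.0304
```

```bash
python3 - <<'E'
from h import *
p=arm.snapshot("side"); c=p["color"][150:270,300:460]; save("side2",cv2.resize(c,None,fx=5,fy=5,interpolation=cv2.INTER_CUBIC))
plan((.567,-.2035,.092),3.4,1)
E
```

```text
t 4.5 pos [ 0.5668 -0.2041  0.0922] turn deg [-0.04 -0.    0.01] yawdir [ 0.998  0.059 -0.   ] F [ 0.05 -0.36  0.19] w 0.0299
[0.02, 0.02, -0.06, -0.04, -0.0, 0.01]
```

View pics/side2.png

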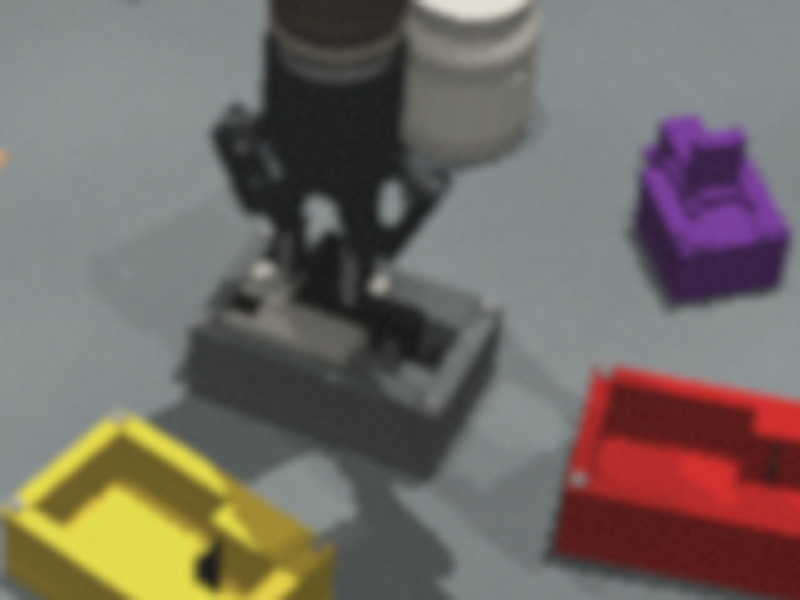

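The picture shows the two fingers standing on both sides of the fin, at about (320,270) in the crop, over the grey housing. Next I close on it.

Emit:
jog_arm(motion=[0, 0, 0, 0, 0, 0, 0, 0, 0, 0, 0, 0, 0, 0, 0, 0, 0, 0, 0, 0, 0, 0, 0, 0, 0, 0, 0, 0, 0, 0, 0, 0, 0, 0, 0, 0, 0, 0, 0, 0, 0, 0, 0, 0, 0, 0, 0, 0], gripper=0.6, grip_force=40)

```text
t: 5.3
eef_pos: [0.5667, -0.2041, 0.0922]
tcp_rot: [0.485, 0.514, -0.485, 0.514]
wrist_force: [0.5, -0.7, -1.8]
width: 0.0116
```

```bash
cat > r.py <<'E'
from h import *
F=[]
for i in range(8):
    arm.snapshot("side") if i else 0
    F.append(arm.sense()["wrist_force"])
s=arm.sense(); R=Ro.from_quat(s["tcp_rot"])
print("t",s["t"],"pos",s["eef_pos"].round(4),"w",round(s["width"],4),"Fworld",np.mean(F,0).round(2),"sd",np.std(F,0).round(2),"Ftool",R.inv().apply(np.mean(F,0)).round(2))
E
python3 r.py
```

```text
t 5.65 pos [ 0.5667 -0.2041  0.0922] w 0.011 Fworld [ 0.73 -0.2  -1.8 ] sd [0.71 0.45 0.41] Ftool [1.8  0.72 0.25]
```

Emit:
jog_arm(motion=[0, 0.08, 0, 0, 0, 0, 0, 0.08, 0, 0, 0, 0, 0, 0.08, 0, 0, 0, 0, 0, 0.08, 0, 0, 0, 0, 0, 0.08, 0, 0, 0, 0, 0, 0, 0, 0, 0, 0, 0, 0, 0, 0, 0, 0, 0, 0, 0, 0, 0, 0])

```text
t: 6.45
eef_pos: [0.5704, -0.2038, 0.0921]
tcp_rot: [0.485, 0.515, -0.485, 0.514]
wrist_force: [-3.0, -0.2, -0.5]
width: 0.0111
```

```bash
python3 r.py
```

```text
t 6.8 pos [ 0.5706 -0.2038  0.0921] w 0.0118 Fworld [-2.2   0.06 -1.13] sd [0.68 0.46 0.47] Ftool [ 1.13 -2.19 -0.19]
```

Emit:
jog_arm(motion=[0, 0.05, 0, 0, 0, 0, 0, 0.05, 0, 0, 0, 0, 0, 0.05, 0, 0, 0, 0, 0, 0, 0, 0, 0, 0, 0, 0, 0, 0, 0, 0, 0, 0, 0, 0, 0, 0, 0, 0, 0, 0, 0, 0, 0, 0, 0, 0, 0, 0])

```text
t: 7.6
eef_pos: [0.5722, -0.2037, 0.0921]
tcp_rot: [0.485, 0.515, -0.485, 0.514]
wrist_force: [-2.8, 0.0, -3.3]
width: 0.0114
```

```bash
python3 r.py
```

```text
t 7.95 pos [ 0.5722 -0.2037  0.0921] w 0.0116 Fworld [-2.69  0.45 -3.09] sd [0.16 0.58 0.64] Ftool [ 3.09 -2.66 -0.61]
```

Emit:
jog_arm(motion=[0, 0.05, 0, 0, 0, 0, 0, 0.05, 0, 0, 0, 0, 0, 0.02, 0, 0, 0, 0, 0, 0, 0, 0, 0, 0, 0, 0, 0, 0, 0, 0, 0, 0, 0, 0, 0, 0, 0, 0, 0, 0, 0, 0, 0, 0, 0, 0, 0, 0])

```text
t: 8.75
eef_pos: [0.5734, -0.2037, 0.0922]
tcp_rot: [0.485, 0.515, -0.485, 0.514]
wrist_force: [-3.2, 1.2, -3.9]
width: 0.0112
```

```bash
python3 r.py
```

```text
t 9.1 pos [ 0.5734 -0.2037  0.0922] w 0.0113 Fworld [-2.83  0.66 -4.01] sd [0.32 0.67 0.54] Ftool [ 4.01 -2.79 -0.83]
```

Emit:
jog_arm(motion=[0.05, 0.05, 0, 0, 0, 0, 0, 0.05, 0, 0, 0, 0, 0, 0, 0, 0, 0, 0, 0, 0, 0, 0, 0, 0, 0, 0, 0, 0, 0, 0, 0, 0, 0, 0, 0, 0, 0, 0, 0, 0, 0, 0, 0, 0, 0, 0, 0, 0])

```text
t: 9.9
eef_pos: [0.5748, -0.2037, 0.0921]
tcp_rot: [0.485, 0.514, -0.485, 0.515]
wrist_force: [-2.9, 2.5, 0.8]
width: 0.0111
```

```bash
python3 r.py
```

```text
t 10.25 pos [ 0.5748 -0.2037  0.0921] w 0.011 Fworld [-3.22  2.36  1.87] sd [0.48 0.28 0.79] Ftool [-1.87 -3.07 -2.55]
```

Emit:
jog_arm(motion=[-0.02, 0.05, 0, 0, 0, 0, 0, 0.05, 0, 0, 0, 0, 0, 0.03, 0, 0, 0, 0, 0, 0, 0, 0, 0, 0, 0, 0, 0, 0, 0, 0, 0, 0, 0, 0, 0, 0, 0, 0, 0, 0, 0, 0, 0, 0, 0, 0, 0, 0])

```text
t: 11.05
eef_pos: [0.5759, -0.2036, 0.0921]
tcp_rot: [0.485, 0.514, -0.485, 0.514]
wrist_force: [-3.9, 3.3, 3.7]
width: 0.0116
```

```bash
python3 r.py
```

```text
t 11.4 pos [ 0.5759 -0.2036  0.0921] w 0.0115 Fworld [-3.56  2.81  3.8 ] sd [0.4  0.37 0.51] Ftool [-3.8  -3.39 -3.01]
```

Emit:
jog_arm(motion=[0, 0.05, 0, 0, 0, 0, 0, 0.05, 0, 0, 0, 0, 0, 0.03, 0, 0, 0, 0, 0, 0, 0, 0, 0, 0, 0, 0, 0, 0, 0, 0, 0, 0, 0, 0, 0, 0, 0, 0, 0, 0, 0, 0, 0, 0, 0, 0, 0, 0])

```text
t: 12.2
eef_pos: [0.5772, -0.2035, 0.0921]
tcp_rot: [0.485, 0.514, -0.485, 0.514]
wrist_force: [-3.0, 3.9, 5.6]
width: 0.0113
```

```bash
python3 r.py
```

```text
t 12.55 pos [ 0.5772 -0.2036  0.0921] w 0.0113 Fworld [-3.88  2.99  5.24] sd [0.61 0.53 0.18] Ftool [-5.24 -3.7  -3.21]
```

Emit:
jog_arm(motion=[-0.03, 0.05, 0, 0, 0, 0, 0, 0.05, 0, 0, 0, 0, 0, 0.03, 0, 0, 0, 0, 0, 0, 0, 0, 0, 0, 0, 0, 0, 0, 0, 0, 0, 0, 0, 0, 0, 0, 0, 0, 0, 0, 0, 0, 0, 0, 0, 0, 0, 0])

```text
t: 13.35
eef_pos: [0.5782, -0.2034, 0.0921]
tcp_rot: [0.485, 0.515, -0.485, 0.514]
wrist_force: [-3.5, 1.9, 2.8]
width: 0.0117
```

```bash
python3 r.py
```

```text
t 13.7 pos [ 0.5782 -0.2035  0.0921] w 0.0113 Fworld [-4.12  1.73  2.15] sd [0.52 0.19 0.69] Ftool [-2.15 -4.01 -1.97]
```

Emit:
jog_arm(motion=[0, 0.05, 0, 0, 0, 0, 0, 0.05, 0, 0, 0, 0, 0, 0.03, 0, 0, 0, 0, 0, 0, 0, 0, 0, 0, 0, 0, 0, 0, 0, 0, 0, 0, 0, 0, 0, 0, 0, 0, 0, 0, 0, 0, 0, 0, 0, 0, 0, 0])

```text
t: 14.5
eef_pos: [0.5795, -0.2034, 0.0921]
tcp_rot: [0.485, 0.515, -0.485, 0.514]
wrist_force: [-3.8, 1.5, 0.8]
width: 0.0114
```

```bash
python3 r.py
```

```text
t 14.85 pos [ 0.5796 -0.2034  0.0921] w 0.0112 Fworld [-4.46  1.54  0.09] sd [0.34 0.42 0.63] Ftool [-0.08 -4.36 -1.8 ]
```

Emit:
jog_arm(motion=[0, 0.05, 0, 0, 0, 0, 0, 0.05, 0, 0, 0, 0, 0, 0.03, 0, 0, 0, 0, 0, 0, 0, 0, 0, 0, 0, 0, 0, 0, 0, 0, 0, 0, 0, 0, 0, 0, 0, 0, 0, 0, 0, 0, 0, 0, 0, 0, 0, 0])

```text
t: 15.65
eef_pos: [0.5809, -0.2033, 0.0921]
tcp_rot: [0.485, 0.515, -0.485, 0.514]
wrist_force: [-5.3, 0.7, -0.7]
width: 0.0109
```

```bash
python3 r.py
```

```text
t 16.0 pos [ 0.5809 -0.2033  0.0921] w 0.0112 Fworld [-4.9   0.85 -1.47] sd [0.47 0.52 0.38] Ftool [ 1.47 -4.84 -1.14]
```

Emit:
jog_arm(motion=[0, 0.05, 0, 0, 0, 0, 0, 0.05, 0, 0, 0, 0, 0, 0.03, 0, 0, 0, 0, 0, 0, 0, 0, 0, 0, 0, 0, 0, 0, 0, 0, 0, 0, 0, 0, 0, 0, 0, 0, 0, 0, 0, 0, 0, 0, 0, 0, 0, 0])

```text
t: 16.8
eef_pos: [0.5821, -0.2032, 0.0922]
tcp_rot: [0.485, 0.515, -0.485, 0.514]
wrist_force: [-5.4, 0.9, -2.1]
width: 0.0112
```

```bash
python3 r.py
```

```text
t 17.15 pos [ 0.5821 -0.2032  0.0922] w 0.011 Fworld [-5.06  1.28 -2.16] sd [0.48 0.45 0.54] Ftool [ 2.16 -4.97 -1.57]
```

Emit:
jog_arm(motion=[0, 0.05, 0, 0, 0, 0, 0, 0.05, 0, 0, 0, 0, 0, 0.02, 0, 0, 0, 0, 0, 0, 0, 0, 0, 0, 0, 0, 0, 0, 0, 0, 0, 0, 0, 0, 0, 0, 0, 0, 0, 0, 0, 0, 0, 0, 0, 0, 0, 0])

```text
t: 17.95
eef_pos: [0.5833, -0.2031, 0.0922]
tcp_rot: [0.485, 0.515, -0.485, 0.514]
wrist_force: [-5.7, 1.3, -2.8]
width: 0.0114
```

```bash
python3 r.py
```

```text
t 18.3 pos [ 0.5833 -0.2031  0.0921] w 0.0114 Fworld [-5.45  1.26 -2.04] sd [0.33 0.43 0.47] Ftool [ 2.04 -5.36 -1.58]
```

Emit:
jog_arm(motion=[0, 0.05, 0, 0, 0, 0, 0, 0.05, 0, 0, 0, 0, 0, 0, 0, 0, 0, 0, 0, 0, 0, 0, 0, 0, 0, 0, 0, 0, 0, 0, 0, 0, 0, 0, 0, 0, 0, 0, 0, 0, 0, 0, 0, 0, 0, 0, 0, 0])

```text
t: 19.1
eef_pos: [0.5842, -0.2031, 0.0922]
tcp_rot: [0.485, 0.515, -0.485, 0.514]
wrist_force: [-6.5, 1.0, -1.2]
width: 0.0112
```

```bash
python3 r.py
```

```text
t 19.45 pos [ 0.5842 -0.2031  0.0921] w 0.0111 Fworld [-5.8   1.08 -1.96] sd [0.53 0.47 0.45] Ftool [ 1.97 -5.73 -1.41]
```

Emit:
jog_arm(motion=[0, 0.05, 0, 0, 0, 0, 0, 0.05, 0, 0, 0, 0, 0, 0, 0, 0, 0, 0, 0, 0, 0, 0, 0, 0, 0, 0, 0, 0, 0, 0, 0, 0, 0, 0, 0, 0, 0, 0, 0, 0, 0, 0, 0, 0, 0, 0, 0, 0])

```text
t: 20.25
eef_pos: [0.5846, -0.2031, 0.0921]
tcp_rot: [0.485, 0.515, -0.486, 0.514]
wrist_force: [-6.8, 1.1, -0.5]
width: 0.0111
```

```bash
python3 r.py
```

```text
t 20.6 pos [ 0.5846 -0.203   0.0921] w 0.0111 Fworld [-6.88  0.73 -0.7 ] sd [0.24 0.54 0.39] Ftool [ 0.71 -6.82 -1.13]
```

Emit:
jog_arm(motion=[0, 0.05, 0, 0, 0, 0, 0, 0, 0, 0, 0, 0, 0, 0, 0, 0, 0, 0, 0, 0, 0, 0, 0, 0, 0, 0, 0, 0, 0, 0, 0, 0, 0, 0, 0, 0, 0, 0, 0, 0, 0, 0, 0, 0, 0, 0, 0, 0])

```text
t: 21.4
eef_pos: [0.5846, -0.2031, 0.0921]
tcp_rot: [0.484, 0.515, -0.486, 0.514]
wrist_force: [-7.4, 0.7, -0.5]
width: 0.0112
```

```bash
python3 r.py
```

```text
t 21.75 pos [ 0.5846 -0.203   0.0921] w 0.0111 Fworld [-8.06  0.84  0.33] sd [0.39 0.28 0.5 ] Ftool [-0.3  -8.   -1.31]
```

Stop found: no more motion, and the force rises about 2.4 N/mm. I ease off slightly and start the lift.

Emit:
jog_arm(motion=[0, -0.03, 0, 0, 0, 0, -0.05, 0, 0, 0, 0, 0, -0.05, 0, 0, 0, 0, 0, -0.05, 0, 0, 0, 0, 0, -0.05, 0, 0, 0, 0, 0, 0, 0, 0, 0, 0, 0, 0, 0, 0, 0, 0, 0, 0, 0, 0, 0, 0, 0])

```text
t: 22.55
eef_pos: [0.5843, -0.203, 0.0929]
tcp_rot: [0.484, 0.515, -0.486, 0.514]
wrist_force: [-5.8, -0.1, -4.6]
width: 0.0114
```

```bash
python3 r.py
```

```text
t 22.9 pos [ 0.5843 -0.203   0.0929] w 0.0112 Fworld [-5.52 -0.11 -5.63] sd [0.45 0.53 0.56] Ftool [ 5.65 -5.5  -0.22]
```

Emit:
jog_arm(motion=[0, 0.02, 0, 0, 0, 0, -0.05, 0, 0, 0, 0, 0, -0.05, 0, 0, 0, 0, 0, -0.05, 0, 0, 0, 0, 0, 0, 0, 0, 0, 0, 0, 0, 0, 0, 0, 0, 0, 0, 0, 0, 0, 0, 0, 0, 0, 0, 0, 0, 0])

```text
t: 23.7
eef_pos: [0.5844, -0.203, 0.0943]
tcp_rot: [0.484, 0.515, -0.486, 0.514]
wrist_force: [-5.8, 0.2, -5.3]
width: 0.0115
```

```bash
python3 r.py
```

```text
t 24.05 pos [ 0.5845 -0.203   0.0943] w 0.0113 Fworld [-5.68 -0.09 -5.9 ] sd [0.4  0.51 0.49] Ftool [ 5.92 -5.66 -0.25]
```

Emit:
jog_arm(motion=[0, 0.02, 0, 0, 0, 0, -0.05, 0, 0, 0, 0, 0, -0.05, 0, 0, 0, 0, 0, -0.05, 0, 0, 0, 0, 0, 0, 0, 0, 0, 0, 0, 0, 0, 0, 0, 0, 0, 0, 0, 0, 0, 0, 0, 0, 0, 0, 0, 0, 0])

```text
t: 24.85
eef_pos: [0.5846, -0.203, 0.0958]
tcp_rot: [0.484, 0.515, -0.486, 0.514]
wrist_force: [-5.8, -0.1, -6.9]
width: 0.0115
```

```bash
python3 r.py
```

```text
t 25.2 pos [ 0.5846 -0.203   0.0958] w 0.011 Fworld [-5.72 -0.14 -5.65] sd [0.36 0.48 0.66] Ftool [ 5.67 -5.7  -0.19]
```

Emit:
jog_arm(motion=[-0.15, 0, 0, 0, 0, 0, -0.2, 0, 0, 0, 0, 0, -0.2, 0, 0, 0, 0, 0, -0.25, 0, 0, 0, 0, 0, -0.25, 0, 0, 0, 0, 0, -0.25, 0, 0, 0, 0, 0, -0.25, 0, 0, 0, 0, 0, -0.25, 0, 0, 0, 0, 0])

```text
t: 26.0
eef_pos: [0.5845, -0.203, 0.1138]
tcp_rot: [0.484, 0.516, -0.486, 0.513]
wrist_force: [-4.6, 0.1, -6.4]
width: 0.0113
```

Emit:
jog_arm(motion=[-0.25, 0, 0, 0, 0, 0, -0.25, 0, 0, 0, 0, 0, -0.25, 0, 0, 0, 0, 0, -0.25, 0, 0, 0, 0, 0, -0.25, 0, 0, 0, 0, 0, -0.25, 0, 0, 0, 0, 0, -0.25, 0, 0, 0, 0, 0, -0.25, 0, 0, 0, 0, 0])

```text
t: 26.8
eef_pos: [0.5863, -0.2033, 0.1344]
tcp_rot: [0.485, 0.514, -0.485, 0.515]
wrist_force: [5.4, 0.2, -4.2]
width: 0.0113
```

Emit:
jog_arm(motion=[-0.3, 0, 0, 0, 0, 0, -0.4, 0, 0, 0, 0, 0, -0.5, 0, 0, 0, 0, 0, -0.6, 0, 0, 0, 0, 0, -0.6, 0, 0, 0, 0, 0, -0.6, 0, 0, 0, 0, 0, -0.6, 0, 0, 0, 0, 0, -0.6, 0, 0, 0, 0, 0])

```text
t: 27.6
eef_pos: [0.5861, -0.203, 0.1779]
tcp_rot: [0.485, 0.514, -0.485, 0.514]
wrist_force: [-0.2, -0.7, -3.7]
width: 0.0112
```

```bash
python3 r.py; python3 - <<'E'
from h import *
p=arm.snapshot("side"); c=p["color"][110:350,260:580]; save("side3",cv2.resize(c,None,fx=2.5,fy=2.5,interpolation=cv2.INTER_CUBIC))
p=arm.snapshot("top"); w=cloud(p); c=p["color"]
# tray floor+rim by colour: print edge corners using bright-metal mask
a=c[205:305,190:290]; save("tray",cv2.resize(a,None,fx=6,fy=6,interpolation=cv2.INTER_CUBIC))
bg=np.median(c[300:400,200:260].reshape(-1,3),0); print(bg, c[255,241])
m=(c[...,0].astype(int)-c[...,1]>2)&(c.sum(-1)>bg.sum()+40); m[:200]=0;m[310:]=0;m[:,:185]=0;m[:,295:]=0
m=cv2.morphologyEx(m.astype(np.uint8),cv2.MORPH_OPEN,np.ones((5,5)))
ys,xs=np.nonzero(m); R=cv2.minAreaRect(np.c_[xs,ys].astype(np.float32)); print(R,len(xs))
b=cv2.boxPoints(R); K=p["K"]
for u,v in list(b)+[R[0]]:
    d=p["R"].T@np.array([(u-K[0,2])/K[0,0],(v-K[1,2])/K[1,1],1]); o=-p["R"].T@p["t"]; print((o+d*(.008-o[2])/d[2]).round(4))
E
```

```text
t 27.95 pos [ 0.5857 -0.2029  0.1768] w 0.0113 Fworld [ 0.16  0.   -3.18] sd [0.53 0.49 0.61] Ftool [3.18 0.16 0.01]
[126. 127. 125.] [168 163 161]
((240.69178771972656, 254.17808532714844), (67.78340148925781, 71.39502716064453), 6.009005546569824) 4636
[0.4501 0.311  0.008 ]
[0.6443 0.2997 0.008 ]
[0.6247 0.1143 0.008 ]
[0.4319 0.1303 0.008 ]
[0.5365 0.2137 0.008 ]
```

View pics/side3.png

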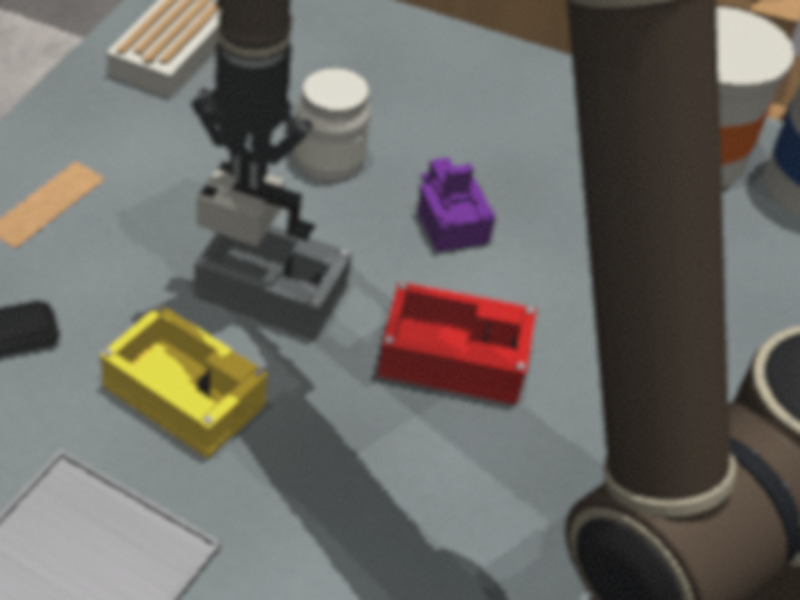

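View pics/tray.png

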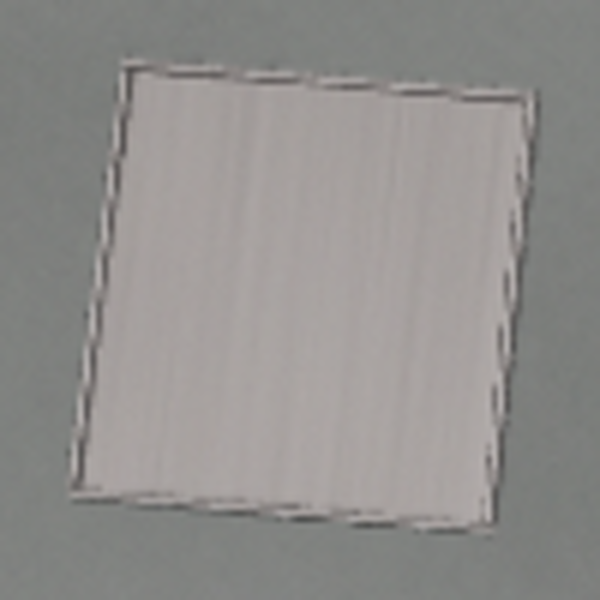

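The cartridge hangs level and clear of the housing in the side picture, at about (235,205). The tray is empty and its yaw is about -5°. I take the cartridge over.

```bash
python3 - <<'E'
from h import *
plan((.547,.213,.177),-4.5,16)
E
```

```text
t 28.05 pos [ 0.5858 -0.2029  0.1768] turn deg [ 7.85 -0.02  0.05] yawdir [ 0.998  0.058 -0.001] F [-1.03 -0.04 -3.97] w 0.0109
[-0.0, -0.09, -2.61, 0.49, -0.0, 0.0]
[-0.0, -0.11, -2.61, 0.49, -0.0, 0.0]
[-0.0, -0.13, -2.61, 0.49, -0.0, 0.0]
[-0.0, -0.16, -2.61, 0.49, -0.0, 0.0]
[-0.0, -0.18, -2.6, 0.49, -0.0, 0.0]
[-0.0, -0.2, -2.6, 0.49, -0.0, 0.0]
[-0.0, -0.22, -2.6, 0.49, -0.0, 0.0]
[-0.0, -0.25, -2.6, 0.49, -0.0, 0.0]
[-0.0, -0.27, -2.6, 0.49, -0.0, 0.0]
[-0.0, -0.29, -2.59, 0.49, -0.0, 0.0]
[-0.0, -0.31, -2.59, 0.49, -0.0, 0.0]
[-0.0, -0.34, -2.59, 0.49, -0.0, 0.0]
[-0.0, -0.36, -2.59, 0.49, -0.0, 0.0]
[-0.0, -0.38, -2.58, 0.49, -0.0, 0.0]
[-0.0, -0.4, -2.58, 0.49, -0.0, 0.0]
[-0.0, -0.42, -2.58, 0.49, -0.0, 0.0]
```

Emit:
jog_arm(motion=[0, 0, -1, 0.3, 0, 0, 0, -0.1, -2, 0.5, 0, 0, 0, -0.15, -3, 0.5, 0, 0, 0, -0.15, -3, 0.5, 0, 0, 0, -0.2, -3, 0.5, 0, 0, 0, -0.2, -3, 0.5, 0, 0, 0, -0.25, -3, 0.5, 0, 0, 0, -0.25, -3, 0.5, 0, 0])

```text
t: 28.85
eef_pos: [0.5668, 0.0085, 0.1773]
tcp_rot: [0.502, 0.498, -0.502, 0.498]
wrist_force: [0.7, 0.4, -2.6]
width: 0.0111
```

Emit:
jog_arm(motion=[0, -0.3, -3, 0.5, 0, 0, 0, -0.35, -3, 0.5, 0, 0, 0, -0.35, -3, 0.5, 0, 0, 0, -0.4, -3, 0.5, 0, 0, 0, -0.4, -3, 0.5, 0, 0, 0, -0.4, -2.6, 0.5, 0, 0, 0, -0.4, -2, 0.5, 0, 0, 0, -0.2, -1, 0.5, 0, 0])

```text
t: 29.65
eef_pos: [0.5455, 0.2158, 0.1772]
tcp_rot: [0.519, 0.481, -0.519, 0.48]
wrist_force: [-0.4, 0.4, -3.5]
width: 0.0115
```

Emit:
jog_arm(motion=[0.8, 0, 0, 0, 0, 0, 1.4, 0, 0, 0, 0, 0, 1.4, 0, 0, 0, 0, 0, 1.4, 0, 0, 0, 0, 0, 1.4, 0, 0, 0, 0, 0, 1.0, 0, 0, 0, 0, 0, 0.6, 0, 0, 0, 0, 0, 0, 0, 0, 0, 0, 0])

```text
t: 30.45
eef_pos: [0.5456, 0.2131, 0.0959]
tcp_rot: [-0.518, -0.481, 0.52, -0.48]
wrist_force: [0.3, 0.4, -2.7]
width: 0.0115
```

```bash
python3 r.py; python3 - <<'E'
from h import *
plan((.547,.213,.085),-4.5,1)
E
```

```text
t 30.8 pos [0.5469 0.2138 0.0981] w 0.0113 Fworld [ 0.36  0.24 -2.71] sd [0.23 0.32 0.33] Ftool [ 2.71  0.33 -0.27]
t 30.8 pos [0.5469 0.2138 0.0981] turn deg [ 0.06 -0.03 -0.08] yawdir [ 0.997 -0.077  0.001] F [ 0.24  0.15 -3.39] w 0.0113
[1.31, 0.01, 0.08, 0.06, -0.03, -0.08]
```

Emit:
jog_arm(motion=[0.3, 0, 0, 0, 0, 0, 0.3, 0, 0, 0, 0, 0, 0.25, 0, 0, 0, 0, 0, 0.2, 0, 0, 0, 0, 0, 0.15, 0, 0, 0, 0, 0, 0.1, 0, 0, 0, 0, 0, 0.1, 0, 0, 0, 0, 0, 0, 0, 0, 0, 0, 0])

```text
t: 31.6
eef_pos: [0.5463, 0.2135, 0.0831]
tcp_rot: [-0.519, -0.48, 0.519, -0.48]
wrist_force: [0.4, 0.1, -3.5]
width: 0.0115
```

```bash
python3 r.py
```

```text
t 31.95 pos [0.5465 0.2135 0.0834] w 0.011 Fworld [ 0.4   0.06 -2.9 ] sd [0.46 0.39 0.5 ] Ftool [ 2.9   0.39 -0.09]
```

Emit:
jog_arm(motion=[0.05, 0, 0, 0, 0, 0, 0.05, 0, 0, 0, 0, 0, 0.05, 0, 0, 0, 0, 0, 0.05, 0, 0, 0, 0, 0, 0, 0, 0, 0, 0, 0, 0, 0, 0, 0, 0, 0, 0, 0, 0, 0, 0, 0, 0, 0, 0, 0, 0, 0])

```text
t: 32.75
eef_pos: [0.5464, 0.2135, 0.0813]
tcp_rot: [-0.519, -0.48, 0.519, -0.48]
wrist_force: [0.5, -1.0, -2.4]
width: 0.0108
```

```bash
python3 r.py
```

```text
t 33.1 pos [0.5464 0.2135 0.0813] w 0.0114 Fworld [ 0.14 -0.12 -2.91] sd [0.59 0.43 0.35] Ftool [2.91 0.15 0.11]
```

Emit:
jog_arm(motion=[0.03, 0, 0, 0, 0, 0, 0.03, 0, 0, 0, 0, 0, 0.02, 0, 0, 0, 0, 0, 0, 0, 0, 0, 0, 0, 0, 0, 0, 0, 0, 0, 0, 0, 0, 0, 0, 0, 0, 0, 0, 0, 0, 0, 0, 0, 0, 0, 0, 0])

```text
t: 33.9
eef_pos: [0.5467, 0.2135, 0.081]
tcp_rot: [0.519, 0.48, -0.519, 0.48]
wrist_force: [-2.0, -0.8, 5.8]
width: 0.0112
```

```bash
python3 r.py
```

```text
t 34.25 pos [0.5467 0.2135 0.081 ] w 0.0112 Fworld [-1.76 -1.    5.23] sd [0.52 0.58 0.47] Ftool [-5.23 -1.67  1.13]
```

Emit:
jog_arm(motion=[-0.04, 0, 0, 0, 0, 0, 0, 0, 0, 0, 0, 0, 0, 0, 0, 0, 0, 0, 0, 0, 0, 0, 0, 0, 0, 0, 0, 0, 0, 0, 0, 0, 0, 0, 0, 0, 0, 0, 0, 0, 0, 0, 0, 0, 0, 0, 0, 0])

```text
t: 35.05
eef_pos: [0.5466, 0.2135, 0.081]
tcp_rot: [0.519, 0.48, -0.519, 0.48]
wrist_force: [-0.1, -1.3, 5.0]
width: 0.0115
```

```bash
python3 r.py
```

```text
t 35.4 pos [0.5466 0.2136 0.081 ] w 0.0112 Fworld [-0.53 -1.07  4.62] sd [0.45 0.46 0.42] Ftool [-4.62 -0.45  1.1 ]
```

Emit:
jog_arm(motion=[0, 0, 0, 0, 0, 0, 0, 0, 0, 0, 0, 0, 0, 0, 0, 0, 0, 0, 0, 0, 0, 0, 0, 0, 0, 0, 0, 0, 0, 0, 0, 0, 0, 0, 0, 0, 0, 0, 0, 0, 0, 0, 0, 0, 0, 0, 0, 0], gripper=4.0)

```text
t: 36.2
eef_pos: [0.5464, 0.2135, 0.0809]
tcp_rot: [0.519, 0.48, -0.519, 0.48]
wrist_force: [0.5, 1.1, -0.2]
width: 0.04
```

```bash
python3 r.py
```

```text
t 36.55 pos [0.5464 0.2135 0.0809] w 0.0395 Fworld [0.27 0.27 0.15] sd [0.21 0.53 0.35] Ftool [-0.15  0.25 -0.29]
```

Released cleanly with no force left on the wrist. I retreat straight up and then aside, and check.

Emit:
jog_arm(motion=[-0.5, 0, 0, 0, 0, 0, -1.5, 0, 0, 0, 0, 0, -2.5, 0, 0, 0, 0, 0, -2.5, 0, 0, 0, 0, 0, -2.5, 0, 0, 0, 0, 0, -2.5, 0, 0, 0, 0, 0, -2, 0, 0, 0, 0, 0, -1, 0, 0, 0, 0, 0])

```text
t: 37.35
eef_pos: [0.5479, 0.214, 0.2348]
tcp_rot: [0.521, 0.479, -0.517, 0.481]
wrist_force: [-0.5, -0.3, -0.1]
width: 0.04
```

Emit:
jog_arm(motion=[0, -0.5, 1, 0, 0, 0, 0, -1, 2, 0, 0, 0, 0, -1, 3, 0, 0, 0, 0, -1, 3, 0, 0, 0, 0, -1, 3, 0, 0, 0, 0, -1, 2, 0, 0, 0, 0, 0, 1, 0, 0, 0, 0, 0, 0, 0, 0, 0])

```text
t: 38.15
eef_pos: [0.4792, 0.0671, 0.2301]
tcp_rot: [-0.519, -0.48, 0.52, -0.479]
wrist_force: [0.3, -0.1, -0.9]
width: 0.0402
```

```bash
python3 - <<'E'
from h import *
p=arm.snapshot("top"); save("top4",p["color"][150:350,100:540].repeat(1,0)); w=cloud(p)
im=cv2.resize(p["color"][90:390,110:530],(798,570),interpolation=cv2.INTER_CUBIC); save("top4",im)
for c,r,z0,z1 in [((.556,.213),.06,.045,.053),((.547,.213),.05,.08,.1)]:
    m=(np.hypot(w[...,0]-c[0],w[...,1]-c[1])<r)&(w[...,2]>z0)&(w[...,2]<z1); q=w[m]
    print(m.sum(),cv2.minAreaRect((q[:,:2]*1000).astype(np.float32)),q[:,2].min(),q[:,2].max(),np.median(q[:,2]))
    A=np.c_[q[:,:2],np.ones(len(q))]; print(np.degrees(np.linalg.lstsq(A,q[:,2],rcond=None)[0][:2]))
for l in ["tub","mouse","cup"]: print(l,[(np.round(d["location"],3).tolist(),round(d["score"],2)) for d in arm.look_for(p,l)[:1]])
p=arm.snapshot("side"); save("side4",cv2.resize(p["color"][230:430,180:440],(780,600),interpolation=cv2.INTER_CUBIC))
print(arm.sense()["t"])
E
```

```text
124 ((555.972900390625, 238.03680419921875), (19.619747161865234, 71.94473266601562), 89.62815856933594) 0.04508685512214395 0.052976295187898925 0.04948757046073883
[ 0.00574914 -4.33732486]
10 ((545.2515869140625, 225.57594299316406), (11.201251029968262, 3.4806442260742188), 5.94905948638916) 0.0863867107894287 0.09403459238894607 0.09106034458619848
[-17.88796858 -38.60809458]
tub [([0.589, -0.432, 0.112], 0.71)]
mouse [([0.765, 0.0, 0.032], 0.77)]
cup [([0.526, 0.436, 0.082], 0.69)]
38.4
```

View pics/top4.png

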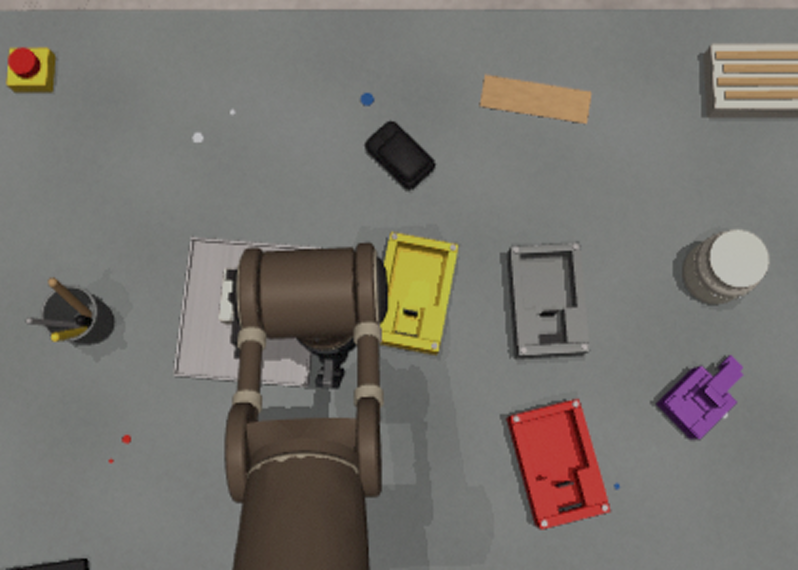

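View pics/side4.png

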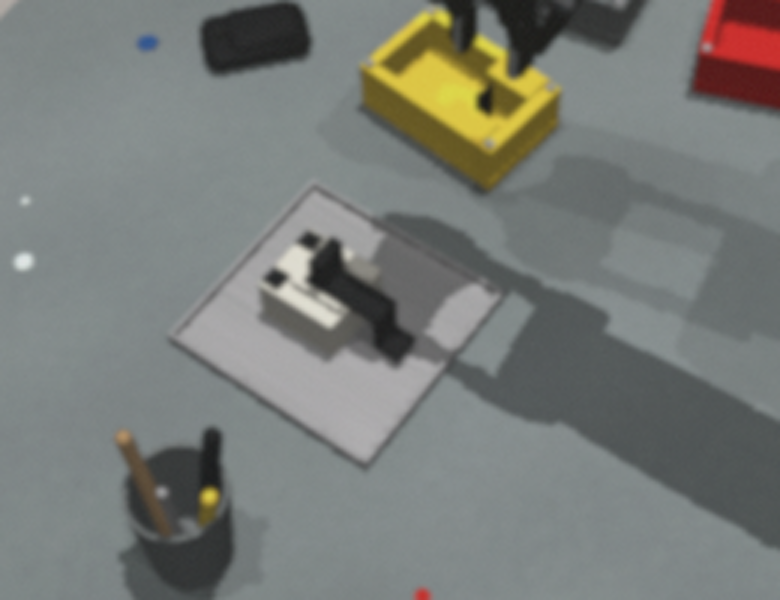

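The side picture shows the cartridge upright and flat in the tray at about (320,295), with the tab whole. The other things are where they were.

```bash
python3 -c "
from bench import arm
print(arm.sign_off())"
```

```text
the job is handed in; nothing more can be done
None
```

The cartridge is out of the grey housing and standing in the steel tray, and the job is handed in at about 38 s of the 64 s allowed.

- **Tab:** I gripped the fin and pressed until the tab met its stop after about 18 mm of travel. There the hand stopped moving and the force rose about 2.4 N per mm. Peak press was about 8 N at the hand, of which roughly 2 N was on the stop. I eased off slightly and lifted with the tab held in.
- **Lift:** The pull stayed near 6 N at the slow start of the lift, with no sign of the barb hooking.
- **Set-down:** The tray contact peaked at about 5 N on the wrist, and after release the wrist force read about zero.
- **Last checks:**
  - The side picture shows the cartridge upright and flat inside the tray, with the tab whole.
  - The visible part of its top measured 49.5 mm high, against an expected 49 mm.
  - The tub and cup were found within 1 mm of where they started. The mouse was within 2 mm sideways and 6 mm in height, which is about the detector's accuracy.

Two checks were of little use. The arm hid most of the cartridge in the last top view, so the tilt fit there came from a narrow edge strip and I did not rely on it. During the press, the vertical and sideways forces drifted between about -4 and +5 N because the cartridge was lightly loaded on its floor and wall; I trimmed the height as I went.

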